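# Stack the keyed tray on its stand

### The job

The loose white tray stands on its end. First lay it down right way up on the worktop and let go of it; then take it again from above and stack it on the tray in the stand, its notch over the upright key, fully home and level, without forcing or dropping it. Leave the cup, the jar and the salt shaker where they are.

Things in the scene. Friction and masses are not known exactly. Their poses are not given: they have to be found in the camera images.
- tray: Loose white open tray, about 0.2 kg, 116 long (x) x 56 wide (y) x 58 high (z), walls 4. Origin: centre of its underside; +z out of the open top, +x to the notched end. It starts standing on its plain -x end (origin 58 above the worktop), notched end up, underside facing left and somewhat toward the robot. Grip its plain long side walls (y = -28 and +28).
- notch (a point): In the tray's keyway, at (51, 0, 22) in the tray's frame; meets point key_top when home. The keyway is 15 wide (y), cut into the +x end from x = 42 to the end face (58), from the underside up to z = 26, open below and at the end. The tray's foot, its lowest 6, is 104 x 44, inset 6 all round.
- stand: Fixed stand: steel foot plate 160 (x) x 80 x 6 with a white tray 116 x 56, rim 46 above the worktop. Origin: centre of the plate's underside, +x to the key end. At both ends a steel upright 22 wide, inner faces at x = -63 and +63, rises to 96 above the worktop (5 play at the tray's ends): only a hand pointing nearly straight down fits. A tall full dish rack stands close on its right.
- seat (a point): Point of the stand at (0, 0, 40) in its frame, where the loose tray's origin comes when home, tray x along stand x, its walls resting on the rim. The bottom tray's mouth is 108 x 48 (2 play each side of the loose tray's foot).
- key_top (a point): Centre of the top of the stand's key, (51, 0, 62) in the stand's frame. The key is 11 wide (its top 5 are 8 wide), from x = 44.5 to 58, and stands 16 above the rim.
- cup: Red cup, 74 across, 120 high, on the worktop behind the work; origin under its centre. Wall cabinets hang behind it, 460 above the worktop. Not to be moved.
- jar: Clear jar with a black lid, 63 across, 94 high, behind the work; origin under its centre. Not to be moved.
- salt: Salt shaker, 44 across, 90 high, behind the work; origin under its centre. Not to be moved.

How it is judged:
By the outcome, as a careful person would: the job done as asked, in the order asked, and still so for the second after the job is handed in, with the robot touching nothing.
It also fails if it takes over 64 s, if anything falls off the work surface, if the arm or the gripper's body presses on something with over 40 N, if the wrist force passes 120 N, or if a joint passes its speed limit or range.

### The arm

A 6-joint arm with a two-finger parallel gripper is mounted at the origin on a cart in front of the work surface, level with it; the furniture and walls round the work are solid. World frame = base frame: x ahead of the robot, y to its left, z up, the work surface at z = 0. Lengths are in m, angles in degrees, forces in N, time in s.
With the tool pointing down it reaches from about 0.4 to 0.825 m from the base axis. Payload 7 kg.
Tool frame: the origin (TCP) lies at the very end of the fingers, on their centre line; the grasp point (between the pads) lies 19 mm behind it; z points along the fingers, y is the line along which they close (so a half turn about z gives the same grasp; the last joint's range is limited). The gripper opens to 88 mm and grips with 3 to 60 N. Pads are 19 mm wide; open, the fingers measure 130 mm over their backs; the gripper's body (78 mm by 193 mm) begins 47 mm behind the grasp point.
Start: joints at [-56.774, 20.546, 0.682, 0, -70.136, -16.507], TCP at [0.194, -0.646, 0.227] pointing down, gripper open.
Joint ranges: [-176.03, 176.03], [-82.01, 121.73], [-58.28, 71.71], [-173.87, 95.51], [-174.79, -0.11], [-173.66, 173.66]. Speed limits (degrees/s): [136.94, 136.94, 172.46, 180, 180, 180].

### API

Orientations are given as [roll, pitch, yaw] about the fixed x, y, z axes, in that order (R = Rz(yaw) Ry(pitch) Rx(roll)).
In Python, from plant import get_state, imaging, r, finder gives the robot as it stands.
- The arm moves only by the shell command python3 -m handwheel 'ROWS' [FORCE]. ROWS is JSON, a list of rows, each a list of 5 numbers: the closure, from 0 (fully open) to 1 (shut), then the shift along the world's x, y, z in cm, then the turn about the world's z in degrees. A call has 1 to 8 rows; each row is the pose to reach, as a shift and turn from the pose commanded when the call began; what a row does not reach only later rows make up. A row lasts 1/8 s, in which the tool goes at most 62.5 mm and 10.7 degrees, less where a joint would pass 70% of its speed; a pose out of reach is approached as far as the arm can. A call with a gripper value outside its range is refused whole. The fingers move at their own pace and stop on an object; FORCE is the grip in N (left out, the last holds). Time passes only in rows, so rows that repeat a pose let the fingers close. It gives the time, the measured TCP pose, the force, the opening and the grip force at its end, in the units of the state.
- get_state(): the state, without advancing time (a new reading comes with each control period).
- imaging.capture(name): name is "scene" or "top" or "wrist"; returns (picture, depth): 420x560x3 uint8, red, green, blue; 420x560 float32, m along the optical axis (not along the pixel's ray), 0 where there is no reading.
- imaging.get_calibration(name): a dict with "fx", "fy", "cx", "cy" (pixels), "rvec" (rotation vector, rad) and "tvec" (3), from world to camera coordinates, as OpenCV has them; the wrist camera has in their place "hand_eye" (4x4, takes a point from camera to tool coordinates, whose origin is the TCP and whose axes are the flange's). Camera axes: x right, y down, z forward; pixel columns grow to the right and rows downward; lengths in m; the calibration is good to about 2 mm. A picture is of the moment at which its call begins: read the wrist's pose just before it. get_calibration takes no time and is no camera call.
- r.close_job(): hands the job in; it is judged then, once.
Trained networks look in the newest picture that a camera, given by its name, has taken for a name from the list of things; names that differ only in an ending like _2 or _b are one class to them, and where a whole thing is asked for, a point or a joint stands for the part that bears it (a point fixed in the world has none). Each returns a list of dicts, best first, with "p" (0 to 1); they miss things now and then, are a little off and sometimes report something else, mostly with a low value. They report only what shows in the picture. A call takes as long as a camera call.
- finder.cut_out(camera, query): "region" (420x560 bool, what is visible of it) and "pixel" ([column, row] in pixels, amid what is visible of it).
The state is a dict: "time_s": time; "joints": joint angles; "qd": joint speeds; "joint_torque": joint torques, N m; "tcp_pos": TCP position; "eef_rot": TCP orientation; "contact_force": force on the tool from outside, world axes, zero at the start; "moment": the same for the moment, N m; "gripper_width": finger opening in m; "gripper_force": force on a finger pad.
Only numpy, scipy, OpenCV 4.12 (cv2) and the standard library are available. Lean on these libraries where they do the work, as an engineer would, in place of code of your own. Each camera call takes 0.05 s, during which the arm holds its last target. There are 200 camera calls.

## Working session

There is one attempt and no reset: what is moved stays moved. The work goes in short steps, Python scripts to look and compute and a shell command to move; the robot and the scene stay as the last step left them, time stands still between calls to the robot, and variables do not carry over. Pictures are saved under pics/ and viewed, at most 10 in all, crops included, and the job is handed in when it is done.

```bash
ls; mkdir -p pics
cat > h.py <<'E'
import numpy as np, cv2, json
from plant import get_state, imaging, r, finder
from scipy.spatial.transform import Rotation as R
def cap(n):
    s=get_state(); p,d=imaging.capture(n); c=imaging.get_calibration(n)
    if 'rvec' in c:
        Rw=cv2.Rodrigues(np.array(c['rvec'],float))[0]; t=np.array(c['tvec'],float).ravel()
        T=np.eye(4); T[:3,:3]=Rw.T; T[:3,3]=-Rw.T@t
    else:
        E=np.eye(4); E[:3,:3]=R.from_euler('xyz',s['eef_rot'],degrees=True).as_matrix(); E[:3,3]=s['tcp_pos']
        T=E@np.array(c['hand_eye'])
    v,u=np.mgrid[:420,:560]
    P=np.stack([(u-c['cx'])/c['fx']*d,(v-c['cy'])/c['fy']*d,d],-1)
    W=P@T[:3,:3].T+T[:3,3]; W[d==0]=np.nan
    return p,d,W,T,c
def save(p,f): cv2.imwrite('pics/'+f,p[...,::-1])
E
python3 - <<'E'
from h import *
print(get_state())
ims=[]
for n in ['scene','top']:
    p,d,W,T,c=cap(n); save(p,n+'0.png'); np.savez(''+n+'0.npz',p=p,d=d,W=W)
    print(n,T[:3,3],c['fx'])
    for q in ['tray','stand','cup','jar','salt']:
        for o in finder.cut_out(n,q)[:2]:
            g=o['region']; w=W[g]; w=w[~np.isnan(w[:,0])]
            print(n,q,round(o['p'],2),o['pixel'],g.sum(),np.percentile(w,[3,50,97],axis=0).round(3).tolist() if len(w) else '')
E
```

```text
pics
{'time_s': 0.0, 'joints': array([-5.67752674e+01,  2.05930722e+01,  6.33686766e-01, -1.96357782e-02,
       -7.01358199e+01, -1.65070112e+01]), 'qd': array([ 0.03292625, -0.04945804, -0.0279862 , -0.07511516,  0.02537696,
       -0.03132661]), 'joint_torque': array([-3.32726904e-04, -5.82720315e+01,  2.93063164e+01,  6.99743226e+00,
        6.98520264e-03, -1.29624932e-04]), 'tcp_pos': array([ 0.19400025, -0.64601023,  0.22560507]), 'eef_rot': array([ 1.79903473e+02, -9.35556572e-03, -1.63288958e+02]), 'contact_force': array([-0.30755226, -0.04001757, -0.35620125]), 'moment': array([ 0.02374625, -0.01878184, -0.00239754]), 'gripper_force': 0.0, 'gripper_width': 0.08780023953461297}
scene [-0.13508439  0.55498781  0.48312343] 511.313253457659
scene tray 0.75 [288.3, 242.3] 3695 [[0.435, 0.195, 0.003], [0.447, 0.239, 0.072], [0.492, 0.261, 0.116]]
scene stand 0.68 [381.9, 234.7] 3548 [[0.425, -0.038, 0.002], [0.457, 0.035, 0.027], [0.513, 0.101, 0.088]]
scene cup 0.86 [153.1, 218.6] 3021 [[0.594, 0.37, 0.007], [0.604, 0.402, 0.082], [0.662, 0.431, 0.118]]
scene jar 0.8 [282.5, 182.6] 1105 [[0.616, 0.119, 0.039], [0.628, 0.15, 0.077], [0.667, 0.17, 0.095]]
scene salt 0.66 [240.8, 212.1] 932 [[0.609, 0.223, 0.006], [0.617, 0.243, 0.046], [0.633, 0.257, 0.088]]
top [0.48760027 0.18904545 0.9340754 ] 406.4232155658454
top tray 0.83 [268.5, 239.6] 732 [[0.443, 0.198, 0.099], [0.469, 0.226, 0.116], [0.497, 0.252, 0.119]]
top tray 0.41 [359.0, 236.2] 2541 [[0.428, -0.045, 0.004], [0.476, 0.025, 0.01], [0.524, 0.097, 0.073]]
top stand 0.93 [360.7, 233.0] 2522 [[0.428, -0.046, 0.003], [0.477, 0.025, 0.01], [0.524, 0.097, 0.073]]
top cup 0.9 [185.9, 163.9] 1219 [[0.599, 0.363, 0.0], [0.637, 0.408, 0.063], [0.663, 0.428, 0.12]]
top jar 0.62 [311.5, 159.3] 807 [[0.618, 0.11, 0.023], [0.643, 0.139, 0.093], [0.672, 0.166, 0.097]]
top salt 0.73 [264.1, 166.6] 352 [[0.612, 0.216, 0.011], [0.627, 0.231, 0.08], [0.649, 0.25, 0.09]]
```

Run:
```python
import cv2
a=cv2.imread('pics/top0.png')[90:320,150:450]; a=cv2.resize(a,None,fx=2.6,fy=2.6,interpolation=cv2.INTER_CUBIC); cv2.imwrite('pics/top0c.png',a)
```

```text
(no output)
```

View pics/top0c.png

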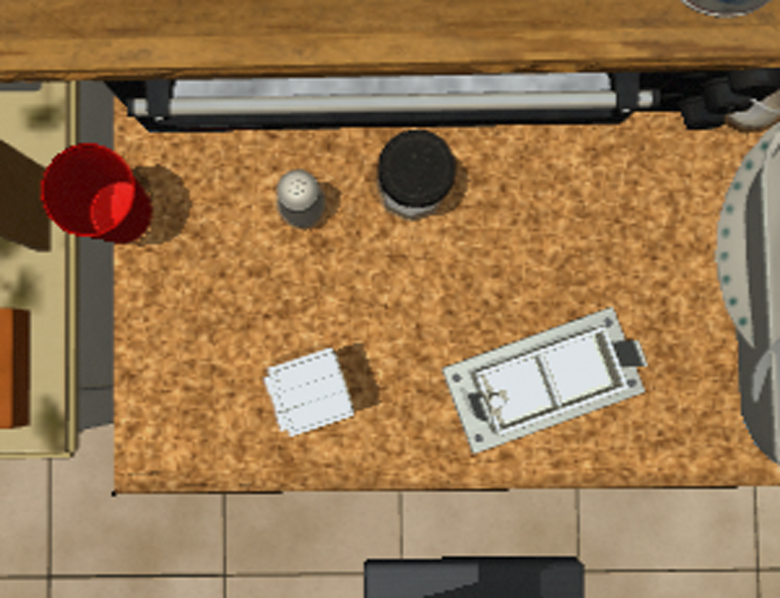

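View pics/scene0.png

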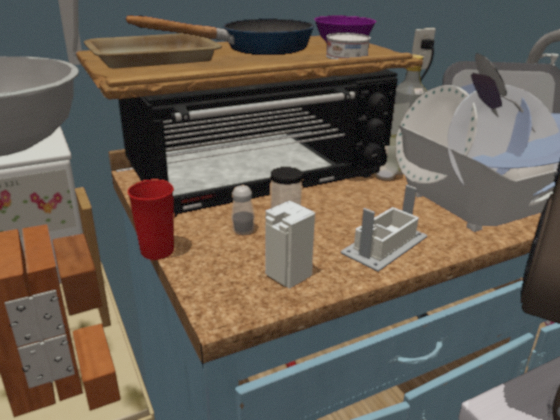

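The crop shows the tray at (308,392), its sides at ~22° and the underside to the left. The stand is at (545,380). The small thing near its left end at (490,400) is probably the key, which would make left (+y) the key end. The depth will confirm that.

Run:
```python
from h import *
for n in ['top','scene']:
    D=np.load(n+'0.npz'); W=D['W']
    X,Y,Z=W[...,0],W[...,1],W[...,2]
    m=(Z>.108)&(Z<.124)&(abs(X-.47)<.06)&(abs(Y-.225)<.06)
    rc=cv2.minAreaRect((W[m][:,:2]*1000).astype(np.float32)); print(n,'tray',rc,m.sum(),cv2.boxPoints(rc).round(0).tolist())
    ms=(abs(X-.475)<.08)&(abs(Y-.025)<.12)
    for lo,hi in [(.003,.012),(.036,.052),(.052,.07),(.075,.11)]:
        k=ms&(Z>lo)&(Z<hi); pts=(W[k][:,:2]*1000).astype(np.float32)
        if len(pts)>5: print(lo,len(pts),cv2.minAreaRect(pts),pts.mean(0),Z[k].mean().round(4))
    k=ms&(Z>.054); print((W[k]*1000).round(0).tolist()[:40])
    print('table z',np.nanmedian(Z[(abs(X-.47)<.02)&(abs(Y-.13)<.015)]))
```

```text
top tray ((469.4877624511719, 226.33660888671875), (55.690887451171875, 57.738037109375), 17.364913940429688) 682 [[434.0, 246.0], [452.0, 190.0], [505.0, 207.0], [487.0, 262.0]]
0.003 1912 ((475.1328430175781, 23.60809326171875), (237.2724151611328, 158.95770263671875), 89.2380599975586) [474.6178    28.290035] 0.0075
0.036 352 ((474.9893493652344, 25.75381851196289), (55.98537826538086, 132.13583374023438), 19.18999671936035) [476.38016  19.17289] 0.0453
0.052 63 ((476.49334716796875, 26.48281478881836), (20.148317337036133, 131.5861358642578), 18.199764251708984) [470.17706  41.26308] 0.0603
0.075 74 ((475.23760986328125, 24.86044692993164), (21.328678131103516, 133.936767578125), 18.831069946289062) [479.33878  14.10843] 0.0914
[[506.0, -33.0, 61.0], [506.0, -33.0, 71.0], [506.0, -32.0, 81.0], [506.0, -32.0, 89.0], [506.0, -33.0, 94.0], [506.0, -35.0, 94.0], [504.0, -32.0, 57.0], [504.0, -32.0, 63.0], [504.0, -33.0, 71.0], [504.0, -33.0, 79.0], [504.0, -32.0, 88.0], [503.0, -32.0, 96.0], [503.0, -35.0, 95.0], [502.0, -33.0, 62.0], [502.0, -32.0, 71.0], [502.0, -33.0, 76.0], [502.
[... 1510 characters left out ...]
.0, 95.0], [495.0, -35.0, 96.0], [503.0, -28.0, 92.0], [502.0, -30.0, 92.0], [501.0, -31.0, 92.0], [498.0, -31.0, 93.0], [496.0, -32.0, 94.0], [492.0, -30.0, 96.0], [492.0, -32.0, 95.0], [494.0, -37.0, 94.0], [488.0, -34.0, 97.0], [490.0, -38.0, 95.0], [502.0, -28.0, 90.0], [501.0, -29.0, 90.0], [498.0, -29.0, 91.0], [497.0, -30.0, 92.0], [495.0, -31.0, 92.0], [493.0, -31.0, 93.0], [493.0, -34.0, 92.0], [491.0, -35.0, 93.0], [489.0, -35.0, 94.0], [487.0, -35.0, 95.0], [486.0, -36.0, 95.0], [506.0, -32.0, 86.0], [502.0, -31.0, 87.0], [498.0, -30.0, 89.0], [497.0, -31.0, 90.0], [495.0, -32.0, 90.0], [496.0, -34.0, 89.0], [494.0, -35.0, 90.0], [490.0, -34.0, 92.0]]
table z -0.000368018267529413
```

```bash
python3 - <<'E'
import numpy as np
for n in ['top','scene']:
    W=np.load(n+'0.npz')['W'];X,Y,Z=W[...,0],W[...,1],W[...,2]
    for a,b in [(-.5,-.3),(-.3,-.2),(-.2,-.1),(-.1,0)]:
        m=(Y>a)&(Y<b)&(X<.62)&(X>.2)&(Z>.1)
        if m.sum(): print(n,a,b,np.percentile(Z[m],99),Z[m].max(),X[m].min(), np.percentile(Y[m],99))
E
python3 -m handwheel '[[0,0,0,6,0],[0,0,2,12,0],[0,1,6,17,5],[0,3,11,20,15],[0,6,17,20,25],[0,9,23,20,35],[0,12,29,20,45],[0,15,35,20,50]]' 5
```

```text
top -0.5 -0.3 0.18935088948910525 0.19270838121624456 0.3852221100377921 -0.300092060475885
top -0.3 -0.2 0.257014225107304 0.29566384305077 0.33380021758567624 -0.20151376833642481
top -0.2 -0.1 0.30514469518836534 0.3160646363827435 0.34851507950127736 -0.1142941377734295
scene -0.5 -0.3 0.2710167532263978 0.27231019716268057 0.40784514885457773 -0.30077179320110425
scene -0.3 -0.2 0.2566872033048117 0.27171177608922253 0.34512174926530564 -0.20065236077335585
scene -0.2 -0.1 0.3016632077339116 0.31320340241677846 0.3439538545358991 -0.11125345082429801
time_s: 1.6
tcp_pos: [0.3355, -0.3125, 0.4269]
eef_rot: [-179.9, 0.0, -113.1]
contact_force: [1.5, -0.3, -0.2]
gripper_width: 0.0874
gripper_force: 0.0
```

```bash
python3 -m handwheel '[[0,4,6,0,8],[0,7,12,0,16],[0,9,18,0,24],[0,11,24,0,32],[0,12,30,0,40],[0,12,36,0,40],[0,12,42,-2,40],[0,12.5,48,-4,40]]' && python3 -m handwheel '[[0,0,4.3,-5,0],[0,0,4.3,-11,0],[0,0,4.3,-17,0],[0,0,4.3,-17,0],[0,0,4.3,-17,0]]'
python3 - <<'E'
from h import *
print(get_state()['joints'])
p,d,W,T,c=cap('wrist'); save(p,'w1.png'); Z=W[...,2]
m=(Z>.108)&(Z<.124)&(abs(W[...,0]-.47)<.07)&(abs(W[...,1]-.225)<.07)
rc=cv2.minAreaRect((W[m][:,:2]*1000).astype(np.float32)); print(rc,m.sum(),Z[m].mean(),cv2.boxPoints(rc).round(0).tolist())
E
```

```text
time_s: 2.6
tcp_pos: [0.459, 0.1563, 0.3907]
eef_rot: [-179.9, 0.0, -73.2]
contact_force: [0.7, -0.3, -0.3]
gripper_width: 0.0877
gripper_force: 0.0
time_s: 3.22
tcp_pos: [0.4608, 0.1979, 0.2229]
eef_rot: [-179.8, 0.0, -73.3]
contact_force: [0.6, 0.1, 1.1]
gripper_width: 0.0875
gripper_force: 0.0
[ 45.78212075   4.08927374 -21.21496974   0.07865401 -64.53851797
 -29.07251593]
((471.45367431640625, 227.68502807617188), (55.708866119384766, 57.71921920776367), 17.133586883544922) 4067 0.11567426652934754 [[436.0, 247.0], [453.0, 192.0], [507.0, 208.0], [490.0, 263.0]]
```

View pics/w1.png

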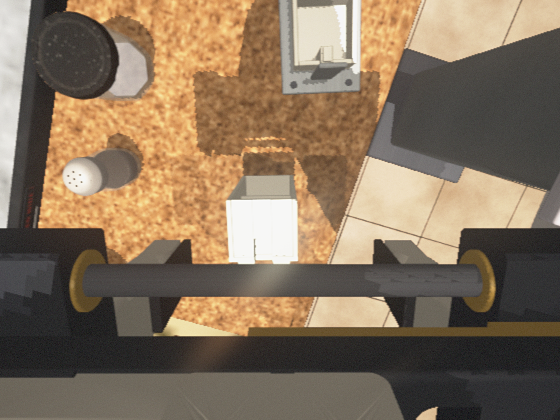

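```bash
python3 -m handwheel '[[0,0.9,3,-2,0.4],[0,0.9,3,-6,0.4],[0,0.9,3,-6,0.4],[0,0.9,3,-6,0.4]]'; python3 -c "
from h import *
s=get_state();print(s['tcp_pos'],s['eef_rot'])"
```

```text
time_s: 3.78
tcp_pos: [0.4697, 0.2279, 0.163]
eef_rot: [-179.8, 0.1, -72.9]
contact_force: [0.6, -0.1, 0.5]
gripper_width: 0.0874
gripper_force: 0.0
[0.46974035 0.22788314 0.16299353] [-1.79809069e+02  5.44186739e-02 -7.28705767e+01]
```

```bash
python3 -m handwheel '[[0,0,0,-4,0],[0,0,0,-8,0],[0,0,0,-9.9,0],[0,0,0,-9.9,0],[0.3,0,0,-9.9,0],[1,0,0,-9.9,0],[1,0,0,-9.9,0],[1,0,0,-9.9,0]]' 4; python3 -m handwheel '[[1,0,0,0,0],[1,0,0,0,0]]' 4
```

```text
time_s: 4.78
tcp_pos: [0.4687, 0.2274, 0.0618]
eef_rot: [-180.0, 0.0, -72.9]
contact_force: [0.5, -0.2, 1.9]
gripper_width: 0.0563
gripper_force: 4.0
time_s: 5.03
tcp_pos: [0.4688, 0.2274, 0.0618]
eef_rot: [-180.0, 0.0, -72.9]
contact_force: [-0.6, -0.4, 6.4]
gripper_width: 0.0562
gripper_force: 4.0
```

```bash
python3 -m handwheel '[[1,-0.1,0.4,0.1,0],[1,-0.25,0.8,0.2,0],[1,-0.4,1.25,0.25,0],[1,-0.5,1.65,0.3,0],[1,-0.63,2.07,0.3,0],[1,-0.63,2.07,0.3,0]]' 4
python3 - <<'E'
from h import *
p,d,W,T,c=cap('scene'); save(cv2.resize(p[150:330,200:440],None,fx=2.5,fy=2.5),'s1.png')
E
```

```text
time_s: 5.78
tcp_pos: [0.462, 0.2482, 0.0642]
eef_rot: [180.0, -0.0, -72.9]
contact_force: [-0.1, 0.7, -1.4]
gripper_width: 0.0562
gripper_force: 4.0
```

View pics/s1.png

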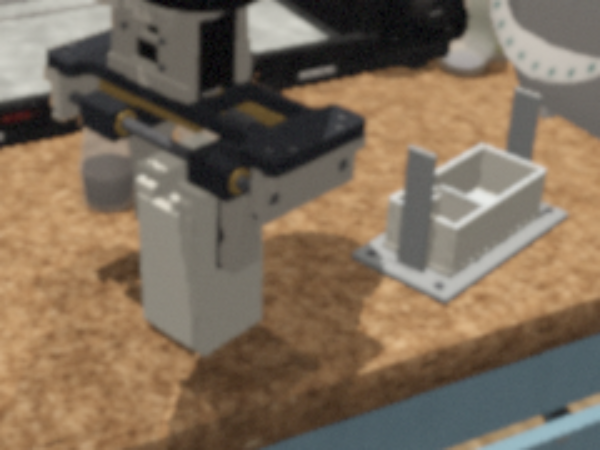

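```bash
cat >> h.py <<'E'
def tilt():
    # underside plane seen from 'scene': returns normal elevation & lowest height
    p,d,W,T,c=cap('scene'); s=get_state(); t=s['tcp_pos']
    best=None
    o=finder.cut_out('scene','tray')
    if not o: return print('no tray')
    g=cv2.erode(o[0]['region'].astype(np.uint8),np.ones((3,3)))>0
    w=W[g]; w=w[~np.isnan(w).any(1)]; w=w[np.linalg.norm(w-t,axis=1)<.14]
    rng=np.random.default_rng(0); rem=w
    for k in range(2):
        bi=None
        for _ in range(400):
            a=rem[rng.choice(len(rem),3,False)]; n=np.cross(a[1]-a[0],a[2]-a[0]); l=np.linalg.norm(n)
            if l<1e-5: continue
            n/=l; i=abs((rem-a[0])@n)<.002
            if bi is None or i.sum()>bi.sum(): bi=i
        q=rem[bi]; u=np.linalg.svd(q-q.mean(0),full_matrices=False)[2][2]; u*=np.sign(u@(T[:3,3]-q.mean(0)))
        print('plane n',u.round(3),'elev',np.degrees(np.arcsin(u[2])).round(1),len(q),'mean',q.mean(0).round(3),'z',np.percentile(q[:,2],[1,99]).round(3))
        rem=rem[~bi]
        if len(rem)<60: break
    print('tcp',t.round(4),'F',s['contact_force'].round(1),'w',round(s['gripper_width'],4))
E
python3 -c "
from h import *
tilt()"
```

```text
plane n [-0.302  0.952 -0.049] elev -2.8 1013 mean [0.451 0.274 0.062] z [0.013 0.111]
plane n [-0.959 -0.282 -0.002] elev -0.1 796 mean [0.434 0.245 0.046] z [0.006 0.113]
tcp [0.462  0.2479 0.0642] F [ 0.2 -0.3 -1. ] w 0.056
```

```bash
python3 -m handwheel '[[1,0,0,-0.2,0],[1,0,0,-0.3,0],[1,0,0,-0.3,0],[0.1,0,0,-0.3,0],[0.1,0,0,-0.3,0],[0,0,0,-0.3,0],[0,0.2,-0.8,-0.5,0],[0,0.5,-1.6,-0.7,0]]' 4; python3 -c "
from h import *
tilt()"; python3 -m handwheel '[[0.1,0,0,0,0],[1,0,0,0,0],[1,0,0,0,0],[1,0,0,0,0],[1,0,0,0,0]]' 3;  python3 -m handwheel '[[1,0,0,0.5,0],[1,0,0,1.0,0],[1,-0.1,0.4,1.2,0],[1,-0.2,0.8,1.2,0]]' 3; python3 -c "
from h import *
tilt()"
```

```text
time_s: 6.92
tcp_pos: [0.4671, 0.2313, 0.0571]
eef_rot: [180.0, -0.0, -72.9]
contact_force: [-0.4, 0.1, -0.0]
gripper_width: 0.0871
gripper_force: 0.0
plane n [-0.957 -0.291 -0.001] elev -0.1 1169 mean [0.435 0.24  0.055] z [0.004 0.115]
plane n [-0.298  0.954  0.002] elev 0.1 1077 mean [0.452 0.271 0.06 ] z [0.01 0.11]
tcp [0.467  0.2303 0.0567] F [ 0.3 -0.7 -1.1] w 0.0879
time_s: 7.65
tcp_pos: [0.4671, 0.232, 0.0573]
eef_rot: [-180.0, 0.0, -72.9]
contact_force: [-0.3, 0.1, 0.0]
gripper_width: 0.0558
gripper_force: 3.0
time_s: 8.15
tcp_pos: [0.4651, 0.2403, 0.0696]
eef_rot: [-180.0, 0.0, -72.9]
contact_force: [-0.4, 0.3, -2.1]
gripper_width: 0.0558
gripper_force: 3.0
plane n [-0.308  0.951  0.003] elev 0.2 1071 mean [0.449 0.279 0.072] z [0.022 0.122]
plane n [-0.955 -0.295 -0.001] elev -0.1 977 mean [0.432 0.251 0.063] z [0.017 0.126]
tcp [0.4651 0.2406 0.0694] F [ 0.5  0.1 -1.5] w 0.0561
```

```bash
python3 -m handwheel '[[1,0.8,-2.5,0,0],[1,1.7,-5.4,0,0],[1,1.8,-5.7,-0.4,0],[1,1.8,-5.7,-0.9,0],[1,1.8,-5.7,-1.25,0],[1,1.8,-5.7,-1.25,0],[0.1,1.8,-5.7,-1.25,0],[0,1.8,-5.7,-1.25,0]]' 3; python3 -m handwheel '[[0,0,0,0,0],[0,-0.3,1.1,1.2,0],[0,-0.7,2.2,2.4,0],[0,-0.7,2.2,2.4,0],[0,-0.7,2.2,2.4,0]]'; python3 -c "
from h import *
tilt()"
```

```text
time_s: 9.25
tcp_pos: [0.4832, 0.1833, 0.0569]
eef_rot: [-180.0, 0.0, -72.9]
contact_force: [-0.2, -0.2, 1.0]
gripper_width: 0.0703
gripper_force: 0.0
time_s: 9.88
tcp_pos: [0.4759, 0.2052, 0.081]
eef_rot: [-180.0, 0.0, -72.8]
contact_force: [-0.5, 0.8, -0.4]
gripper_width: 0.0875
gripper_force: 0.0
plane n [-0.299  0.954 -0.003] elev -0.1 1022 mean [0.469 0.219 0.06 ] z [0.009 0.109]
plane n [-0.959 -0.284 -0.003] elev -0.1 789 mean [0.451 0.19  0.048] z [0.004 0.115]
tcp [0.4758 0.2048 0.0807] F [-0.3 -0.9  0.2] w 0.0879
```

```bash
python3 -m handwheel '[[0.1,0.1,-0.4,0,0],[0.1,0.1,-0.4,0,0],[1,0.1,-0.4,0,0],[1,0.1,-0.4,0,0],[1,0.1,-0.4,0,0],[1,0.1,-0.4,0,0],[1,0.1,-0.4,-0.1,0]]' 3;  python3 -m handwheel '[[1,-0.1,0.3,-0.2,0],[1,-0.2,0.6,-0.2,0],[1,-0.3,0.95,-0.2,0],[1,-0.4,1.3,-0.15,0],[1,-0.5,1.65,-0.1,0],[1,-0.6,2.0,-0.1,0]]' 3; python3 -c "
from h import *
tilt()"
```

```text
time_s: 10.85
tcp_pos: [0.4773, 0.201, 0.0801]
eef_rot: [-180.0, -0.0, -72.9]
contact_force: [-2.0, -0.7, 3.9]
gripper_width: 0.056
gripper_force: 3.0
time_s: 11.6
tcp_pos: [0.4707, 0.221, 0.0785]
eef_rot: [180.0, -0.0, -72.9]
contact_force: [0.7, 0.6, -2.7]
gripper_width: 0.0557
gripper_force: 3.0
plane n [-0.301  0.948 -0.1  ] elev -5.7 956 mean [0.463 0.234 0.061] z [0.011 0.11 ]
plane n [-0.959 -0.282  0.003] elev 0.1 774 mean [0.449 0.197 0.041] z [0.006 0.108]
tcp [0.4708 0.2214 0.0786] F [ 0.3  0.2 -1. ] w 0.0563
```

```bash
python3 -m handwheel '[[1,0,0,-0.2,0],[1,-0.1,0.3,-0.4,0],[1,-0.2,0.6,-0.45,0],[1,-0.3,0.95,-0.5,0],[1,-0.4,1.3,-0.55,0],[1,-0.5,1.65,-0.6,0],[1,-0.6,2.0,-0.65,0]]' 3; python3 -c "
from h import *
tilt()"
```

```text
time_s: 12.58
tcp_pos: [0.465, 0.2411, 0.0721]
eef_rot: [180.0, -0.0, -72.9]
contact_force: [0.3, -0.9, -1.4]
gripper_width: 0.0557
gripper_force: 3.0
plane n [-0.299  0.904 -0.305] elev -17.8 701 mean [0.458 0.247 0.059] z [0.011 0.103]
plane n [-0.96  -0.281  0.003] elev 0.2 596 mean [0.447 0.205 0.041] z [0.009 0.107]
tcp [0.4649 0.2413 0.072 ] F [ 0.3  1.2 -1. ] w 0.0559
```

```bash
python3 -m handwheel '[[1,-0.1,0.4,-0.2,0],[1,-0.25,0.9,-0.4,0],[1,-0.4,1.4,-0.55,0],[1,-0.55,1.85,-0.7,0],[1,-0.7,2.35,-0.95,0],[1,-0.85,2.85,-1.25,0],[1,-1.0,3.3,-1.5,0],[1,-1.15,3.8,-1.8,0]]' 3; python3 -c "
from h import *
tilt()"
```

```text
time_s: 13.68
tcp_pos: [0.4535, 0.2791, 0.054]
eef_rot: [180.0, -0.0, -72.9]
contact_force: [-0.0, -0.6, -0.4]
gripper_width: 0.056
gripper_force: 3.0
plane n [-0.958 -0.286  0.005] elev 0.3 524 mean [0.442 0.222 0.04 ] z [0.01  0.088]
plane n [-0.2    0.659  0.725] elev 46.5 233 mean [0.453 0.292 0.092] z [0.084 0.114]
tcp [0.4534 0.2796 0.0537] F [-0.7  1.2 -0.8] w 0.0558
```

```bash
python3 -m handwheel '[[1,-0.2,0.6,-0.45,0],[1,-0.35,1.15,-0.9,0],[1,-0.5,1.7,-1.4,0],[1,-0.65,2.1,-1.9,0],[1,-0.75,2.5,-2.4,0],[1,-0.85,2.8,-2.8,0],[1,-0.95,3.05,-3.2,0],[1,-0.95,3.05,-3.2,0]]' 3; python3 -c "
from h import *
tilt()"
```

```text
time_s: 14.78
tcp_pos: [0.444, 0.3094, 0.0219]
eef_rot: [180.0, -0.0, -72.9]
contact_force: [0.3, 0.1, -1.6]
gripper_width: 0.0559
gripper_force: 3.0
plane n [-0.275  0.899  0.339] elev 19.8 357 mean [0.441 0.323 0.06 ] z [0.044 0.091]
plane n [-0.953 -0.302  0.019] elev 1.1 130 mean [0.435 0.244 0.021] z [0.008 0.056]
tcp [0.4441 0.3093 0.0221] F [-0.5 -0.  -1.6] w 0.0562
```

```bash
python3 -m handwheel '[[1,-0.1,0.3,-0.5,0],[1,-0.15,0.5,-1.0,0],[1,-0.2,0.65,-1.5,0],[1,-0.2,0.75,-1.85,0],[1,-0.2,0.75,-1.95,0],[1,-0.2,0.75,-1.95,0]]' 3; python3 -c "
from h import *
tilt()"
```

```text
time_s: 15.62
tcp_pos: [0.442, 0.3167, 0.0026]
eef_rot: [180.0, -0.0, -72.9]
contact_force: [0.3, 0.5, -1.2]
gripper_width: 0.056
gripper_force: 3.0
plane n [-0.296  0.944  0.144] elev 8.3 313 mean [0.44  0.332 0.039] z [0.023 0.072]
plane n [-0.899 -0.439  0.007] elev 0.4 75 mean [0.458 0.304 0.033] z [0.015 0.071]
tcp [0.442  0.3167 0.0027] F [-0.3  1.1 -0.9] w 0.0561
```

```bash
python3 -m handwheel '[[0.38,0,0,0,0],[0.374,0,0,0,0],[0.37,0,0,0,0],[0.367,0,0,0,0],[0.364,0,0,0,0],[0.361,0,0,0,0],[0.358,0,0,0,0],[0.354,0,0,0,0]]' 3; python3 -c "
from h import *
tilt()"
```

```text
time_s: 16.73
tcp_pos: [0.4423, 0.3171, 0.003]
eef_rot: [-180.0, 0.0, -72.9]
contact_force: [0.6, 0.2, -0.4]
gripper_width: 0.0561
gripper_force: 0.0
plane n [-0.296  0.955  0.   ] elev 0.0 555 mean [0.435 0.336 0.034] z [0.009 0.058]
plane n [-0.892 -0.249  0.376] elev 22.1 67 mean [0.466 0.301 0.038] z [0.004 0.058]
tcp [0.4422 0.3171 0.0029] F [0.7 0.5 0.4] w 0.0567
```

```bash
python3 -m handwheel '[[0.2,0,0,0,0],[0,0,0,0,0],[0,0,0,0,0],[0,0,0,5,0],[0,0.5,-1.5,11,0],[0,1,-3,17,0],[0,1,-3.2,20,0],[0,1,-3.2,20,0]]'
python3 - <<'E'
from h import *
p,d,W,T,c=cap('wrist'); save(p,'w2.png'); Z=W[...,2]; print(get_state()['tcp_pos'],get_state()['eef_rot'])
def rect(m,s):
    rc=cv2.minAreaRect((W[m][:,:2]*1000).astype(np.float32)); print(s,rc,m.sum(),Z[m].mean())
rect((Z>.05)&(Z<.064)&(abs(W[...,0]-.453)<.08)&(abs(W[...,1]-.283)<.08),'traytop')
m=(Z>.002)&(Z<.11)&(abs(W[...,0]-.475)<.08)&(abs(W[...,1]-.025)<.11); 
if m.sum(): rect(m,'stand')
for n in ['top']:
    p,d,W,T,c=cap(n); Z=W[...,2]; save(p,'t2.png')
    rect((Z>.05)&(Z<.064)&(abs(W[...,0]-.453)<.08)&(abs(W[...,1]-.283)<.08),'top')
E
```

```text
time_s: 17.82
tcp_pos: [0.4532, 0.2857, 0.2059]
eef_rot: [-179.7, 0.2, -72.9]
contact_force: [0.4, -0.4, -0.4]
gripper_width: 0.0878
gripper_force: 0.0
[0.45229933 0.28511891 0.20386248] [-1.79885793e+02  9.85859524e-02 -7.29031520e+01]
traytop ((455.7359313964844, 280.46917724609375), (56.116607666015625, 115.66166687011719), 17.013099670410156) 1908 0.057279715633643806
stand ((466.33148193359375, 126.89750671386719), (124.5015640258789, 26.754077911376953), 15.903199195861816) 30 0.0022452464411307845
top ((463.1572570800781, 249.68846130371094), (55.69715881347656, 56.38378143310547), 17.65202522277832) 147 0.05787615000837622
```

View pics/w2.png

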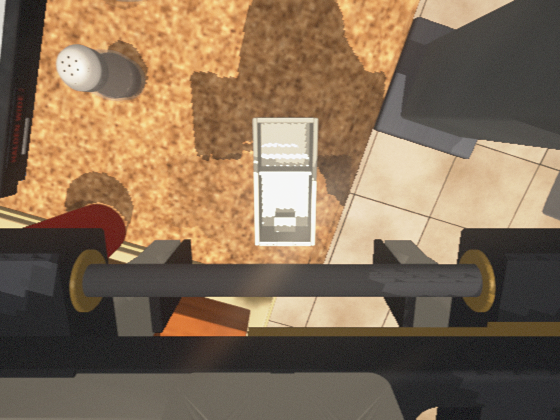

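```bash
python3 -m handwheel '[[0,0.4,-5,0,0.5],[0,0.8,-10,0,1],[0,1.2,-15,0,1.5],[0,1.6,-20,0,2],[0,2,-24,0,2],[0,2,-25.5,0,2],[0,2,-25.5,0,2],[0,2,-25.5,0,2]]'
cat > st.py <<'E'
from h import *
p,d,W,T,c=cap('wrist'); save(p,'w3.png'); Z=W[...,2]; print(get_state()['tcp_pos'],get_state()['eef_rot'])
near=(abs(W[...,0]-.475)<.1)&(abs(W[...,1]-.025)<.11)
def rect(m,s):
    if m.sum()<5: return
    rc=cv2.minAreaRect((W[m][:,:2]*1000).astype(np.float32)); print(s,rc,m.sum(),Z[m].mean())
a=np.radians(109); ax=np.array([np.cos(a),np.sin(a)])
rect(near&(Z>.0035)&(Z<.009),'plate'); rect(near&(Z>.042)&(Z<.05),'rim'); rect(near&(Z>.092)&(Z<.1),'uprights')
k=near&(Z>.057)&(Z<.066); L=(W[...,:2]-[.475,.026])@np.stack([ax,[-ax[1],ax[0]]]).T
k&=abs(abs(L[...,0])-51)>-1
k&=abs(L[...,0])<.0605
print('key pts local',np.median(L[k],0) if k.sum() else 0,k.sum(), np.percentile(L[k],[2,98],axis=0) if k.sum() else '')
for lo,hi in [(.092,.1)]:
    for sgn in (1,-1):
        q=near&(Z>lo)&(Z<hi)&(sgn*L[...,0]>.05)
        if q.sum(): print('upr',sgn,L[q].mean(0),L[q].min(0),L[q].max(0),q.sum())
E
python3 st.py
```

```text
time_s: 18.92
tcp_pos: [0.472, 0.0305, 0.2023]
eef_rot: [180.0, 0.0, -70.9]
contact_force: [0.8, 0.5, 0.3]
gripper_width: 0.0877
gripper_force: 0.0
[0.4720874  0.03068997 0.20243589] [ 1.79967313e+02 -1.28517682e-03 -7.08281608e+01]
plate ((477.3197021484375, 26.594711303710938), (79.94387817382812, 158.11634826660156), 19.024295806884766) 4415 0.006214306342913759
rim ((476.19366455078125, 29.47344207763672), (56.005332946777344, 121.57585144042969), 19.09824562072754) 1698 0.04568553654445313
uprights ((498.4843444824219, -34.82051086425781), (21.314006805419922, 3.5782663822174072), 19.082853317260742) 171 0.09558187374179994
key pts local [ 0.04990566 -0.00217444] 138 [[ 0.04470438 -0.00679774]
 [ 0.05665014  0.00240033]]
upr -1 [-0.06511942 -0.00234956] [-0.06694996 -0.0130591 ] [-0.06335039  0.00825284] 171
```

View pics/w3.png

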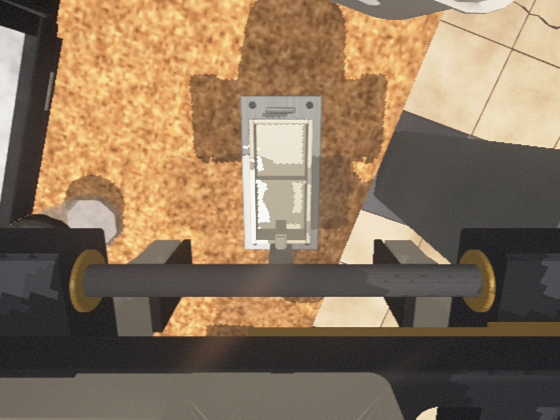

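```bash
python3 -m handwheel '[[0,-0.3,5,0,-0.5],[0,-0.6,10,0,-1],[0,-1,15,0,-1.5],[0,-1.3,20,0,-2],[0,-1.6,24,-2,-2.1],[0,-1.6,24.95,-7,-2.1],[0,-1.6,24.95,-10,-2.1],[0,-1.6,24.95,-10,-2.1]]'; python3 -c "
from h import *
s=get_state();print(s['tcp_pos'],s['eef_rot'])"
```

```text
time_s: 19.98
tcp_pos: [0.4544, 0.2791, 0.1005]
eef_rot: [179.7, -0.2, -72.9]
contact_force: [0.4, 0.6, 0.2]
gripper_width: 0.0876
gripper_force: 0.0
[0.45440421 0.27907645 0.10052094] [ 1.79740713e+02 -1.65182962e-01 -7.28946989e+01]
```

```bash
python3 -m handwheel '[[0,0,0,-4,0],[0,0,0,-7,0],[0,0,0,-7.8,0],[0,0,0,-7.8,0],[0,0,0,-7.8,0]]'; python3 -m handwheel '[[0.2,0,0,0,0],[1,0,0,0,0],[1,0,0,0,0],[1,0,0,0,0],[1,0,0,0,0]]' 25;python3 -m handwheel '[[1,0,0,2,0],[1,0,0,5,0],[1,0,0,9,0],[1,0,0,11,0],[1,0,0,11,0]]' 25; python3 -c "
from h import *
s=get_state();print(s['tcp_pos'],s['eef_rot'],s['moment'])
tilt()"
```

```text
time_s: 20.6
tcp_pos: [0.4569, 0.2804, 0.0264]
eef_rot: [-179.9, 0.1, -73.0]
contact_force: [-1.5, 0.4, 0.7]
gripper_width: 0.0879
gripper_force: 0.0
time_s: 21.22
tcp_pos: [0.4559, 0.2792, 0.0248]
eef_rot: [180.0, -0.0, -73.0]
contact_force: [-1.5, -0.4, 3.1]
gripper_width: 0.0558
gripper_force: 25.0
time_s: 21.85
tcp_pos: [0.4567, 0.2801, 0.136]
eef_rot: [-179.8, 0.1, -73.0]
contact_force: [0.2, -0.4, -2.4]
gripper_width: 0.0559
gripper_force: 25.0
[0.45672988 0.28012177 0.13604019] [-1.79847466e+02  1.01768101e-01 -7.29797938e+01] [0.0239417  0.18075691 0.01373673]
plane n [-0.957 -0.292  0.   ] elev 0.0 1262 mean [0.424 0.289 0.142] z [0.119 0.169]
plane n [-0.291  0.957  0.004] elev 0.2 704 mean [0.438 0.337 0.147] z [0.12  0.169]
tcp [0.456  0.2795 0.1347] F [-1.   0.4 -3.7] w 0.0557
```

```bash
python3 -m handwheel '[[1,0.2,-3,2,0],[1,0.6,-8,2,0.5],[1,1.0,-13,2,1],[1,1.5,-18,2,1.5],[1,2,-22,2,2],[1,2.15,-25,2,2],[1,2.15,-25.4,2,2],[1,2.15,-25.4,2,2]]' 25; python3 -m handwheel '[[1,0,0,0,0],[1,0,0,0,0]]'
python3 - <<'E'
from h import *
s=get_state();print(s['tcp_pos'],s['eef_rot'])
p,d,W,T,c=cap('wrist'); s=get_state();print(s['tcp_pos'],s['eef_rot']); save(p,'w4.png'); Z=W[...,2]
near=(abs(W[...,0]-.475)<.1)&(abs(W[...,1]-.025)<.11)
def rect(m,s):
    if m.sum()>5: print(s,cv2.minAreaRect((W[m][:,:2]*1000).astype(np.float32)),m.sum(),Z[m].mean())
rect(near&(Z>.165)&(Z<.2),'traytop'); rect(near&(Z>.0035)&(Z<.009),'plate'); rect(near&(Z>.092)&(Z<.1),'upr')
p,d,W,T,c=cap('top');Z=W[...,2];near=(abs(W[...,0]-.475)<.1)&(abs(W[...,1]-.025)<.11)
rect(near&(Z>.172)&(Z<.2),'t traytop'); 
tilt()
E
```

```text
time_s: 22.95
tcp_pos: [0.4772, 0.0251, 0.1538]
eef_rot: [179.9, -0.0, -71.0]
contact_force: [-0.5, 0.1, -1.8]
gripper_width: 0.0561
gripper_force: 25.0
time_s: 23.2
tcp_pos: [0.4776, 0.0261, 0.1546]
eef_rot: [180.0, 0.0, -70.9]
contact_force: [0.3, 0.1, -1.3]
gripper_width: 0.0561
gripper_force: 25.0
[0.47759689 0.02608851 0.15463357] [ 1.79989019e+02  1.06657452e-03 -7.09194518e+01]
[0.47760598 0.02604329 0.15469186] [ 1.79994753e+02  1.73669744e-03 -7.09206356e+01]
traytop ((483.97686767578125, 13.963043212890625), (91.04850769042969, 87.43952941894531), 18.852449417114258) 11258 0.18136796302186584
plate ((498.60162353515625, -35.1263313293457), (79.89808654785156, 28.21713638305664), 19.017499923706055) 2417 0.005950138621949365
upr ((498.24176025390625, -34.615570068359375), (21.277353286743164, 3.554661512374878), 19.028793334960938) 244 0.09562258632267284
t traytop ((481.1835632324219, 70.66356658935547), (20.009113311767578, 33.559635162353516), 18.81410789489746) 81 0.18578973103375884
plane n [-0.319  0.948  0.002] elev 0.1 736 mean [0.455 0.082 0.165] z [0.138 0.188]
plane n [-0.945 -0.327  0.007] elev 0.4 440 mean [0.441 0.048 0.163] z [0.14  0.188]
tcp [0.4776 0.0258 0.1548] F [-0.3  0.2 -2.3] w 0.0559
```

View pics/w4.png

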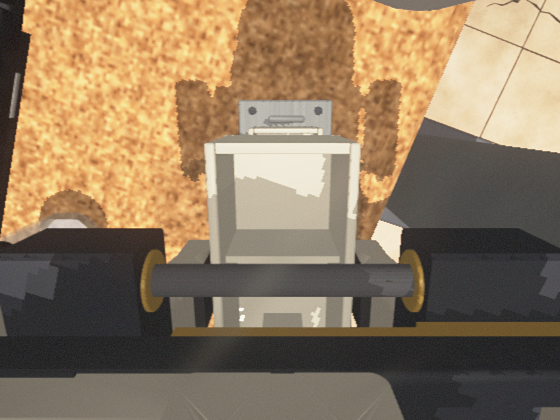

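The wrist view shows the tray's far rim end (column 283, row 145) lined up with the stand's far upright (287,120). I'll check the offsets numerically.

```bash
cat > off.py <<'E'
from h import *
p,d,W,T,c=cap('wrist'); s=get_state(); t=s['tcp_pos']; print(t,s['eef_rot'][2])
Z=W[...,2]; a=np.radians(109.05); ax=np.array([np.cos(a),np.sin(a)]); B=np.stack([ax,[-ax[1],ax[0]]])
L=(W[...,:2]-[.4772,.0268])@B.T*1000
zr=t[2]-.0248+.058
m=(abs(Z-zr)<.0025)&(abs(L[...,1])<34)&(L[...,0]<-25)&(L[...,0]>-72)
print('rim z',Z[m].mean()-zr,'end',np.percentile(L[m][:,0],[.3,1,3]), m.sum())
for lo in (-55,-48,-40,-32):
    q=m&(L[...,0]>lo)&(L[...,0]<lo+6); print(lo,'lat',np.percentile(L[q][:,1],[1,99]),q.sum())
u=(Z>.092)&(Z<.1)&(abs(L[...,1])<20)&(L[...,0]<-60)&(t[2]>.1)
if u.sum(): print('upr',L[u].min(0),L[u].max(0))
k=(abs(Z-.006)<.002)&(L[...,0]<-60)&(L[...,0]>-85)&(abs(L[...,1])<45); print('plate lat',np.percentile(L[k][:,1],[1,99]),L[k][:,0].min())
E
python3 off.py
```

```text
[0.47762669 0.02568045 0.1548481 ] -70.95161124143205
rim z -0.0002984059159943653 end [-58.26444618 -58.22313318 -58.16493389] 3627
-55 lat [-29.7065419   25.76344775] 659
-48 lat [-29.78590381  25.90209304] 375
-40 lat [-29.72559798  25.77478491] 361
-32 lat [-29.73588448  25.80780575] 336
upr [-67.02196084 -10.40812066] [-63.45881844  10.85600942]
plate lat [-39.13664246  38.90956237] -79.97422385727747
```

```bash
python3 -m handwheel '[[1,-0.18,-0.06,0,0],[1,-0.18,-0.06,-1.5,0],[1,-0.18,-0.06,-3,0],[1,-0.18,-0.06,-4,0],[1,-0.18,-0.06,-4,0],[1,-0.18,-0.06,-4,0]]' 25; python3 off.py
```

```text
time_s: 24.2
tcp_pos: [0.4761, 0.0249, 0.115]
eef_rot: [-180.0, -0.0, -71.0]
contact_force: [0.9, -0.0, -1.7]
gripper_width: 0.0558
gripper_force: 25.0
[0.4761501  0.02489798 0.11513467] -70.97489599299446
rim z -0.0004186407986605245 end [-58.58621221 -58.55807296 -58.39810799] 3609
-55 lat [-27.91117936  27.50608758] 522
-48 lat [-28.02614256  27.55992851] 373
-40 lat [-27.93378678  27.66230925] 356
-32 lat [-27.98353711  27.59382425] 333
upr [-66.98358206 -10.58387456] [-63.05556057  10.83876969]
plate lat [-38.88098452  39.03211488] -80.09302794711017
```

```bash
python3 -m handwheel '[[1,-0.04,0.03,-0.5,0],[1,-0.04,0.03,-1.5,0],[1,-0.04,0.03,-2.5,0],[1,-0.04,0.03,-2.5,0]]' 25; python3 off.py; python3 -m handwheel '[[1,0,0,-0.3,0],[1,0,0,-0.6,0],[1,0,0,-0.9,0],[1,0,0,-1.2,0],[1,0,0,-1.2,0]]' 25
```

```text
time_s: 24.75
tcp_pos: [0.4746, 0.0248, 0.0886]
eef_rot: [179.9, -0.0, -71.0]
contact_force: [0.7, -0.5, -2.0]
gripper_width: 0.056
gripper_force: 25.0
[0.47501885 0.02492388 0.08919236] -70.97710617204156
rim z -0.0007740971390479134 end [-58.19256221 -58.15106143 -57.93700178] 3496
-55 lat [-26.56621716  28.85118529] 652
-48 lat [-26.67230183  28.99579304] 369
-40 lat [-26.67433368  28.94149431] 346
-32 lat [-26.68457394  28.84849745] 332
plate lat [-38.82086222  39.11639995] -79.8263702942343
time_s: 25.42
tcp_pos: [0.4752, 0.025, 0.0776]
eef_rot: [180.0, -0.0, -71.0]
contact_force: [0.6, 0.1, -2.4]
gripper_width: 0.0559
gripper_force: 25.0
```

```bash
python3 -m handwheel '[[1,0.08,0.03,0,0],[1,0.08,0.03,0,0],[1,0.08,0.03,0,0],[1,0.08,0.03,0,0]]' 25; python3 off.py
```

```text
time_s: 25.92
tcp_pos: [0.4762, 0.0254, 0.0778]
eef_rot: [-180.0, 0.0, -71.0]
contact_force: [0.1, 0.8, -2.7]
gripper_width: 0.0556
gripper_force: 25.0
[0.47616534 0.02539375 0.0778126 ] -70.98144063884905
rim z -0.00026750398296429556 end [-58.14657656 -58.10921448 -58.04070802] 3610
-55 lat [-28.17748929  27.27172691] 686
-48 lat [-28.21708022  27.37341267] 385
-40 lat [-28.23220199  27.31725768] 358
-32 lat [-28.24277155  27.39108181] 343
plate lat [-38.75693184  39.06643175] -79.81888174430728
```

```bash
python3 -m handwheel '[[1,-0.03,0,-0.2,0],[1,-0.03,0,-0.4,0],[1,-0.03,0,-0.6,0],[1,-0.03,0,-0.8,0],[1,-0.03,0,-0.8,0]]' 25; python3 -m handwheel '[[1,0,0,-0.1,0],[1,0,0,-0.2,0],[1,0,0,-0.3,0],[1,0,0,-0.3,0]]' 25
```

```text
time_s: 26.6
tcp_pos: [0.4758, 0.0253, 0.0696]
eef_rot: [180.0, -0.0, -71.0]
contact_force: [-0.1, 0.2, -0.5]
gripper_width: 0.056
gripper_force: 25.0
time_s: 27.1
tcp_pos: [0.4758, 0.0254, 0.0667]
eef_rot: [180.0, -0.0, -71.0]
contact_force: [0.2, 0.3, -2.7]
gripper_width: 0.0559
gripper_force: 25.0
```

```bash
python3 off.py
```

```text
[0.47588554 0.02540857 0.06676807] -70.97950158989623
rim z -0.00032178795638554414 end [-58.05794206 -58.01944392 -57.88917609] 3589
-55 lat [-27.82751691  27.63232256] 749
-48 lat [-28.02029403  27.74564916] 382
-40 lat [-27.93597606  27.74098414] 354
-32 lat [-27.90515954  27.74375045] 339
plate lat [-38.73400814  39.16007342] -79.70942169899723
```

Still hanging freely and centred, with about 2 mm to go.

```bash
python3 -m handwheel '[[1,0,0,-0.08,0],[1,0,0,-0.14,0],[1,0,0,-0.17,0],[1,0,0,-0.17,0]]' 25;  python3 -m handwheel '[[1,0,0,-0.03,0],[1,0,0,-0.03,0],[1,0,0,-0.03,0]]' 25; python3 off.py
```

```text
time_s: 27.65
tcp_pos: [0.4759, 0.0254, 0.0651]
eef_rot: [180.0, 0.0, -71.0]
contact_force: [-0.1, 0.0, -2.0]
gripper_width: 0.0558
gripper_force: 25.0
time_s: 28.02
tcp_pos: [0.4759, 0.0254, 0.0648]
eef_rot: [-180.0, 0.0, -71.0]
contact_force: [0.4, 0.3, -0.0]
gripper_width: 0.0561
gripper_force: 25.0
[0.47593921 0.02542466 0.06484906] -70.97829654659012
rim z -0.0004301296612055777 end [-66.64697659 -66.3109594  -65.62758723] 3974
-55 lat [-27.98662114  27.45319342] 770
-48 lat [-27.96132748  27.5644335 ] 377
-40 lat [-28.08114131  27.51969217] 353
-32 lat [-28.00994836  27.45225857] 339
plate lat [-38.75584132  39.15793646] -80.07632284739495
```

```bash
python3 -m handwheel '[[1,0,0,-0.04,0],[1,0,0,-0.04,0],[1,0,0,-0.04,0]]' 10; python3 -m handwheel '[[0.38,0,0,0,0],[0.36,0,0,0,0],[0.34,0,0,0,0],[0.25,0,0,0,0],[0,0,0,0,0],[0,0,0,0,0],[0,0,0,0,0]]'; python3 -m handwheel '[[0,0,0,2,0],[0,0,0,5,0],[0,0,0,9,0],[0,0,0,13,0],[0,0,0,16,0],[0,0,0,16,0],[0,0,0,16,0]]'
python3 - <<'E'
from h import *
p,d,W,T,c=cap('wrist'); Z=W[...,2]; save(p,'w5.png')
m=(abs(Z-.098)<.006)&(abs(W[...,0]-.477)<.08)&(abs(W[...,1]-.027)<.08)
q=W[m]; print(cv2.minAreaRect((q[:,:2]*1000).astype(np.float32)),m.sum())
A=np.c_[q[:,:2]-[.477,.027],np.ones(len(q))]; print('plane',np.linalg.lstsq(A,q[:,2],rcond=None)[0])
for n in ['top','scene']:
    p,d,W,T,c=cap(n); save(cv2.resize(p[140:300,300:460],None,fx=3.5,fy=3.5),n+'5.png')
    for k in ['cup','jar','salt']:
        for o in finder.cut_out(n,k)[:1]: print(n,k,o['pixel'])
E
```

```text
time_s: 28.45
tcp_pos: [0.476, 0.0254, 0.0648]
eef_rot: [-180.0, -0.0, -71.0]
contact_force: [-2.5, 0.9, 5.5]
gripper_width: 0.0556
gripper_force: 10.0
time_s: 29.32
tcp_pos: [0.4759, 0.0254, 0.0644]
eef_rot: [180.0, -0.0, -71.0]
contact_force: [0.1, -1.3, -0.3]
gripper_width: 0.0856
gripper_force: 0.0
time_s: 30.2
tcp_pos: [0.4754, 0.0254, 0.2239]
eef_rot: [180.0, 0.0, -71.0]
contact_force: [-0.5, -0.9, 0.6]
gripper_width: 0.0875
gripper_force: 0.0
((479.114013671875, 23.051067352294922), (56.1166877746582, 124.63113403320312), 18.972394943237305) 2258
plane [ 0.00137763 -0.00048073  0.09728474]
top cup [184.4, 163.9]
top jar [309.8, 156.5]
top salt [265.7, 163.5]
scene cup [154.2, 218.7]
scene jar [282.2, 193.8]
scene salt [239.8, 213.8]
```

View pics/scene5.png

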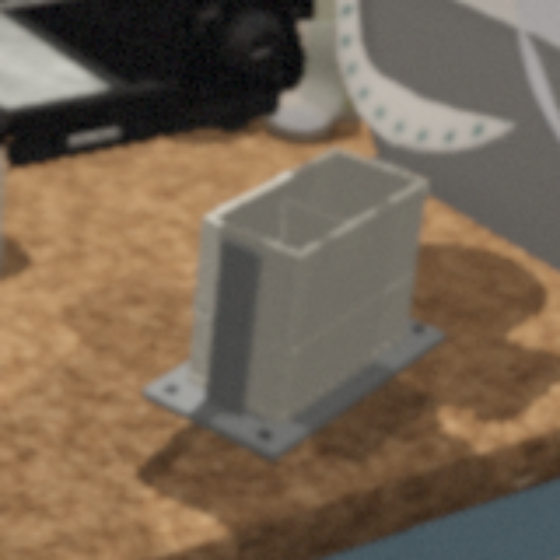

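The picture shows the tray stacked flush on the stand (seam from about (300,350) to (410,285)), level to within 0.1°, rim about 98 mm up. The hand is clear, and the cup, jar and salt shaker show no sign of having moved. I'm handing in the job.

```bash
python3 -c "
from h import *
print(r.close_job())"
```

```text
the job is handed in; nothing more can be done
None
```

The tray was laid down right way up, with its notched end dropping about 15 mm at release, then re-gripped from above and stacked on the stand: notch over the key, level, rim at about 98 mm as expected when home. I handed it in at about 30 s with the hand clear and the cup, jar and salt shaker left in place; no verdict came back.

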